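# Clean the charging dock and load the cutter batteries

## Robot

A 6-joint arm with a two-finger parallel gripper is mounted at the origin on the work surface. World frame = base frame: x ahead of the robot, y to its left, z up, the work surface at z = 0. Lengths are in mm, angles in rad, forces in N, time in s.
With the tool pointing down it reaches from about 275 to 975 mm from the base axis. Payload 8.4 kg.
Tool frame: the origin (TCP) lies at the very end of the fingers, on their centre line; the grasp point (between the pads) lies 19 mm behind it (r.grip_depth is the distance from the TCP to the grasp point, in mm); z points along the fingers, y is the line along which they close (so a half turn about z gives the same grasp; the last joint's range is limited). The gripper opens to 92 mm and grips with 3 to 60 N. Pads are 20 mm wide; open, the fingers measure 128 mm over their backs; the gripper's body (75 mm by 189 mm) begins 69 mm behind the grasp point.
Start: joints at [-1.188, 0.353, 1.633, -0, 1.155, -0.002], TCP at [234.607, -579.299, 214.583] pointing down, gripper open.
Joint ranges: [-2.63, 2.63], [-0.92, 2.1], [0.06, 2.66], [-1.3, 4.44], [0, 2.69], [-3.02, 3.02]. Speed limits (rad/s): [2.22, 2.22, 2.79, 3.14, 3.14, 3.14].

## Interface

Orientations are given as a unit quaternion [w, x, y, z].
In Python, from rig import telemetry, camera, calibration, job_done, r gives the robot as it stands. The module is installed in compiled form; this text tells all that it offers.
- The arm moves only by the shell command python3 -m creep 'ROWS'. ROWS is JSON, a list that holds one entry, the list of rows, each a list of 5 numbers: the shift along the world's x, y, z in cm, then the turn about the world's z in degrees, then the closure, from -1 (fully open) to 1 (shut). A call has 1 to 20 rows; each row shifts and turns the commanded pose from where the row before left it; what a row does not reach is not made up. A row lasts 1/10 s, in which the tool goes at most 50 mm and 8.59 degrees, less where a joint would pass 70% of its speed; a pose out of reach is approached as far as the arm can. A call with a gripper value outside its range is refused whole. The fingers move at their own pace and stop on an object; the grip force is fixed at half the most. Time passes only in rows, so rows that do not move let the fingers close. It gives the time, the measured TCP pose, the force, the opening and the grip force at its end, in the units of the state.
- telemetry.read_state(): the state, without advancing time (a new reading comes with each control period).
- camera(name): name is "scene" or "side" or "wrist"; returns the picture (400x640x3 uint8, red, green, blue); there is no depth.
- calibration(name): a dict with "camera_matrix" (3x3 intrinsics, pixels), "k1" (the pictures are not rectified: a ray, as slopes to the right and down, at radius r is drawn at 1 + k1 r^2 times it, then the intrinsics apply), "R" (3x3) and "t" (3): a world point X has camera coordinates R X + t; the wrist camera has in their place "mount" (4x4, takes a point from camera to tool coordinates, whose origin is the TCP and whose axes are the flange's). Camera axes: x right, y down, z forward; pixel columns grow to the right and rows downward; lengths in mm; the calibration is good to about 2 mm. A picture is of the moment at which its call begins: read the wrist's pose just before it. calibration takes no time and is no camera call.
- job_done(): hands the job in; it is judged then, once.
The state is a dict: "clock": time; "qpos": joint angles; "qd": joint speeds; "tau": joint torques, N m; "position": TCP position; "orientation": TCP orientation; "contact_force": force on the tool from outside, world axes, zero at the start; "wrist_torque": the same for the moment, N m; "opening": finger opening in mm; "grasp_force": force on a finger pad.
Only numpy, scipy, OpenCV 4.12 (cv2) and the standard library are available. Lean on these libraries where they do the work, as an engineer would, in place of code of your own. Each camera call takes 0.05 s, during which the arm holds its last target. There are 200 camera calls.

## Task

Clean the charging dock's bays before charging the rotary-cutter batteries: take the brush from its stand and, working from the left bay to the right bay as seen from the robot, dip its tip afresh into the open cleaner pot and then dab it well down inside each bay, then put the brush back in its stand. After that plug every battery pack on the table into a bay of its own and press each one firmly down until it is fully home. Do not tip the pot over and leave the thread spool, the jar and the rotary cutter where they are.

Things in the scene. Friction and masses are not known exactly. Their poses are not given: they have to be found in the camera images.
- dock: White charging dock, a low block 80 (x) x 205 (y) x 36 (z) mm, fixed, but placed and turned differently each time. Origin: centre of its underside; z up. Three alike rectangular bays open upwards, in a row along its y, 62 mm apart, each 36 (x) x 46 (y) mm, slightly chamfered, 13 mm deep down to a stiff contact plate.
- bay_left (a point): Centre of the mouth of the left bay (dock y +62 mm), at the dock's top face, 36 mm above the table; axes as the dock's. The contact plate, 13 mm below the mouth in every bay, goes down 5 mm more when pushed with over about 6 N, and stays down; a lighter push or a pack's own weight does not move it.
- bay_middle (a point): Centre of the mouth of the middle bay, likewise.
- bay_right (a point): Centre of the mouth of the right bay (dock y -62 mm), likewise.
- pack0: Black battery pack, plain upright block 34 (x) x 44 (y) x 42 (z) mm, pale band, 60 to 130 g. Origin: centre of its underside; z up. All are alike and fit any bay, long side along dock y, either way round, 1 mm of play per side. Just dropped in, its underside is 13 mm below the bay's mouth; fully home 18 mm (top 24 mm above the dock). Two or three are present; an absent one gives None.
- pack1: Black battery pack, plain upright block 34 (x) x 44 (y) x 42 (z) mm, pale band, 60 to 130 g. Origin: centre of its underside; z up. All are alike and fit any bay, long side along dock y, either way round, 1 mm of play per side. Just dropped in, its underside is 13 mm below the bay's mouth; fully home 18 mm (top 24 mm above the dock). Two or three are present; an absent one gives None.
- pack2: Black battery pack, plain upright block 34 (x) x 44 (y) x 42 (z) mm, pale band, 60 to 130 g. Origin: centre of its underside; z up. All are alike and fit any bay, long side along dock y, either way round, 1 mm of play per side. Just dropped in, its underside is 13 mm below the bay's mouth; fully home 18 mm (top 24 mm above the dock). Two or three are present; an absent one gives None.
- brush: Short upright brush, 112 mm long, 50 g, hanging tip down in its stand. Origin: the bristle tip; z up along the handle. Bristles and steel ferrule up to z = 50 mm (diameter 13 to 14 mm), black collar of diameter 38 mm from z = 50 to 56 mm, wooden grip 16 x 16 mm (square, faces along x and y) from z = 56 to 112 mm.
- brush_tip (a point): The brush's bristle tip (same point as the brush's origin).
- stand: Wooden brush stand, a block 64 x 64 x 62 mm, fixed to the table but placed differently each time. Origin: centre of its underside. A round vertical hole of diameter 23 mm in the middle of its top; the brush hangs in it by its collar, so the brush's tip is 12 mm above the table then (brush origin 12 mm above the stand's origin).
- pot: Small open white ceramic cup, round, 72 mm across at the rim, 50 mm high, wall 4 mm, 300 g, loose on the table. Origin: centre of its underside; inner floor about 5 mm above it.
- spool: Bystander: thread spool 38 mm wide, 50 mm high, standing beyond the dock.
- jar: Bystander: closed jar 56 mm wide, 70 mm high, standing beyond the dock.
- cutter: Bystander: rotary cutter lying beyond the dock, about 165 mm long, at most 40 mm high.
Not all that is in view belongs to the job. What is shaped like the pot but green is not meant.

How it is judged:
By the outcome, as a careful person would: the job done as asked, in the order asked, and still so for the second after the job is handed in, with the robot touching nothing.
Of pack0, pack1, pack2 only 2 to 3 are there at a start; the rules pass over those that are not, and their reading is None.
At some moment in a run one of pack0, pack1, pack2 may be knocked a few centimetres aside while the robot is not near it.
It also fails if it takes over 210 s, if anything falls off the work surface, if the arm or the gripper's body presses on something with over 40 N, if the wrist force passes 120 N, or if a joint passes its speed limit or range.

## Working session

There is one attempt and no reset: what is moved stays moved. The work goes in short steps, Python scripts to look and compute and a shell command to move; the robot and the scene stay as the last step left them, time stands still between calls to the robot, and variables do not carry over. Pictures are saved under pics/ and viewed, at most 14 in all, crops included, and the job is handed in when it is done.

```bash
mkdir -p pics; cat > h.py <<'E'
import numpy as np, cv2
from rig import telemetry, camera, calibration, job_done, r
from scipy.spatial.transform import Rotation as Ro
def snap(n,f): 
    im=camera(n); cv2.imwrite('pics/'+f,im[:,:,::-1]); return im
def cam(n,st=None):
    c=calibration(n)
    if 'R' in c: return np.array(c['camera_matrix']),c['k1'],np.array(c['R']),np.array(c['t'])
    st=st or telemetry.read_state(); q=st['orientation']
    T=np.eye(4); T[:3,:3]=Ro.from_quat([q[1],q[2],q[3],q[0]]).as_matrix(); T[:3,3]=st['position']
    W=np.linalg.inv(T@np.array(c['mount'])); return np.array(c['camera_matrix']),c['k1'],W[:3,:3],W[:3,3]
def ray(C,uv):
    K,k,R,t=C; d=np.array([k,0,0,0],float)
    p=cv2.undistortPoints(np.array(uv,float).reshape(-1,1,2),K,d).reshape(-1,2)
    return -R.T@t,(R.T@np.c_[p,np.ones(len(p))].T).T
def onz(C,uv,z):
    o,d=ray(C,uv); return o+d*((z-o[2])/d[:,2])[:,None]
def proj(C,X):
    K,k,R,t=C; return cv2.projectPoints(np.array(X,float).reshape(-1,1,3),cv2.Rodrigues(R)[0],t,K,np.array([k,0,0,0],float))[0].reshape(-1,2)
E
python3 - <<'E'
from h import *
s=telemetry.read_state(); print(s)
a=snap('scene','s0.png'); b=snap('side','d0.png'); c=snap('wrist','w0.png')
for n in('scene','side','wrist'): C=cam(n); print(n,-C[2].T@C[3],C[0][0,0],C[1])
print(calibration('wrist')['mount'])
E
```

```text
{'clock': 0.0, 'qpos': array([-1.18843833e+00,  3.53608871e-01,  1.63411567e+00, -5.91106790e-05,
        1.15518269e+00, -2.39079049e-03]), 'qd': array([ 0.0002413 , -0.00174822,  0.0003074 , -0.00186982, -0.00043964,
       -0.00245706]), 'tau': array([-1.42599485e-03, -5.93836534e+01, -3.34226310e+01,  6.95632165e-02,
        2.32153328e-02, -9.00882696e-05]), 'position': array([ 234.38763381, -578.86892068,  213.89611692]), 'orientation': array([-6.40357834e-04,  9.81550545e-01,  1.91201715e-01, -1.50669312e-04]), 'contact_force': array([ 0.02919453, -0.09749538, -0.14848949]), 'wrist_torque': array([-0.00766429,  0.02468811,  0.05954098]), 'grasp_force': 0.0, 'opening': 91.83544688836272}
scene [1072.15580407 -159.81636898  841.51834054] 360.8905283553675 -0.0034383599540827436
side [461.97671653 676.78346408 526.02321211] 367.9914962174178 0.007278688095463254
wrist [ 307.93473015 -548.74308294  383.64575551] 331.6350351859633 -0.05668208875486611
[[-8.28851379e-04 -9.58849805e-01 -2.83912600e-01  7.94281198e+01]
 [ 9.99999656e-01 -8.05431973e-04 -1.99226112e-04 -6.05100995e-01]
 [-3.76443675e-05 -2.83912668e-01  9.58850142e-01 -1.69594029e+02]
 [ 0.00000000e+00  0.00000000e+00  0.00000000e+00  1.00000000e+00]]
```

View pics/s0.png

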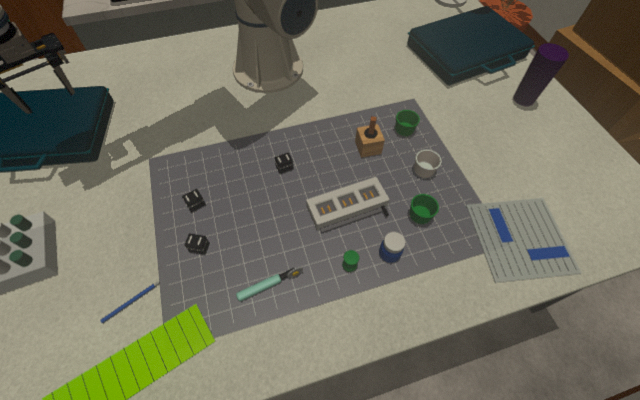

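View pics/d0.png

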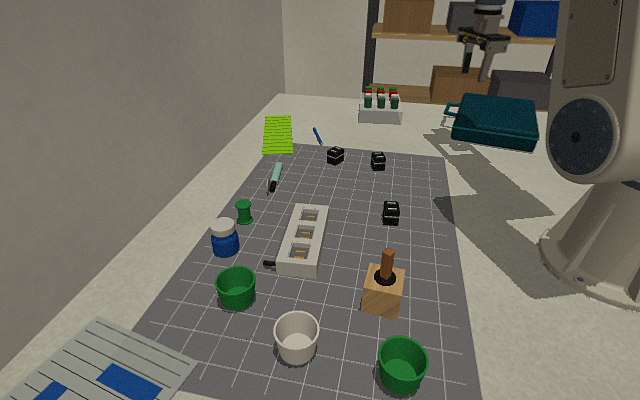

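Scene view: the three packs are at (194,200), (197,243) and (284,162), the dock at (347,203) and the stand with brush at (370,140). Three cups could be the pot: white (427,164), green (406,124) and green (424,209). Only the white one fits, since green is not meant. I'll confirm it in an enlarged crop.

```bash
python3 - <<'E'
from h import *
a=cv2.imread('pics/s0.png'); d=cv2.imread('pics/d0.png')
cv2.imwrite('pics/c1.png',cv2.resize(a[95:245,290:450],None,fx=4.5,fy=4,interpolation=cv2.INTER_CUBIC)[:600,:800])
S=cam('scene');D=cam('side')
def blobs(im,f,roi,amin=30):
    h=cv2.cvtColor(im,cv2.COLOR_BGR2HSV); m=f(h).astype(np.uint8)*255
    k=np.zeros_like(m); x0,y0,x1,y1=roi;k[y0:y1,x0:x1]=255; m&=k
    cs=cv2.findContours(m,cv2.RETR_EXTERNAL,cv2.CHAIN_APPROX_NONE)[0]
    return [c for c in cs if cv2.contourArea(c)>amin]
white=lambda h:(h[:,:,1]<45)&(h[:,:,2]>125)
wood=lambda h:(h[:,:,0]<22)&(h[:,:,1]>80)&(h[:,:,2]>90)
black=lambda h:(h[:,:,2]<48)
for nm,im,C,rois in(('scene',a,S,dict(dock=(white,(300,170,395,235)),pot=(white,(410,145,445,182)),stand=(wood,(350,112,392,165)),pk=(black,(165,145,300,260)))),
                    ('side',d,D,dict(dock=(white,(270,195,335,280)),pot=(white,(265,305,325,370)),stand=(wood,(355,240,412,320)),pk=(black,(322,140,405,230))))):
    for n,(f,roi) in rois.items():
        for c in blobs(im,f,roi):
            (cx,cy)=c.reshape(-1,2).mean(0); 
            print(nm,n,cv2.boundingRect(c),cv2.contourArea(c))
            print('   poly',cv2.approxPolyDP(c,3,True).reshape(-1,2).tolist())
            if n=='dock':
                q=cv2.approxPolyDP(cv2.convexHull(c),2.5,True).reshape(-1,2);print('   hull z36',np.c_[q,onz(C,q,36)[:,:2].round(1)].tolist())
            if n=='pk': print('   bottom0/top', onz(C,[[cx,cy]],25).round(0))
            if n=='pot': 
                h=cv2.convexHull(c).reshape(-1,2); print('  ',onz(C,[[cx,cy]],35).round(0))
E
```

```text
scene dock (306, 177, 83, 47) 1952.5
   poly [[388, 197], [373, 177], [306, 200], [320, 223]]
   hull z36 [[388.0, 197.0, 644.5, 175.2], [320.0, 223.0, 665.2, -20.0], [316.0, 222.0, 659.5, -28.8], [306.0, 200.0, 589.3, -34.3], [373.0, 177.0, 572.6, 161.7], [377.0, 178.0, 579.0, 170.9]]
scene pot (416, 149, 26, 21) 384.5
   poly [[416, 154], [418, 164], [427, 169], [436, 168], [441, 162], [430, 149]]
   [[561. 335.  35.]]
scene stand (362, 145, 21, 9) 37.0
   poly [[382, 146], [363, 149], [362, 153]]
scene stand (357, 124, 28, 21) 236.0
   poly [[377, 124], [374, 138], [363, 133], [369, 125], [357, 128], [363, 144], [384, 140]]
scene pk (186, 234, 23, 20) 217.5
   poly [[192, 234], [191, 243], [186, 243], [189, 251], [204, 253], [208, 245], [205, 237], [197, 246], [199, 236]]
   bottom0/top [[ 625. -324.   25.]]
scene pk (183, 190, 22, 22) 155.5
   poly [[196, 190], [197, 198], [192, 191], [187, 194], [189, 202], [183, 196], [188, 206], [201, 202], [191, 211], [204, 204]]
   bottom0/top [[ 496. -318.   25.]]
scene pk (275, 153, 18, 21) 147.0
   poly [[288, 153], [288, 161], [284, 154]
[... 815 characters left out ...]
], [396, 319], [404, 269], [392, 267], [396, 281], [382, 286], [373, 279], [380, 265]]
side stand (383, 247, 12, 10) 53.5
   poly [[387, 247], [383, 252], [390, 256], [394, 251]]
side pk (382, 201, 18, 25) 305.5
   poly [[384, 201], [383, 224], [397, 225], [398, 218], [383, 216], [398, 216], [397, 202]]
   bottom0/top [[442. -45.  25.]]
side pk (371, 152, 15, 19) 174.5
   poly [[373, 152], [373, 170], [384, 170], [384, 164], [372, 162], [385, 161], [382, 152]]
   bottom0/top [[ 492. -306.   25.]]
side pk (327, 147, 17, 19) 181.0
   poly [[341, 148], [332, 148], [335, 153], [327, 151], [328, 163], [334, 165], [343, 160], [343, 155], [334, 158], [343, 152]]
   bottom0/top [[ 621. -320.   25.]]
```

View pics/c1.png

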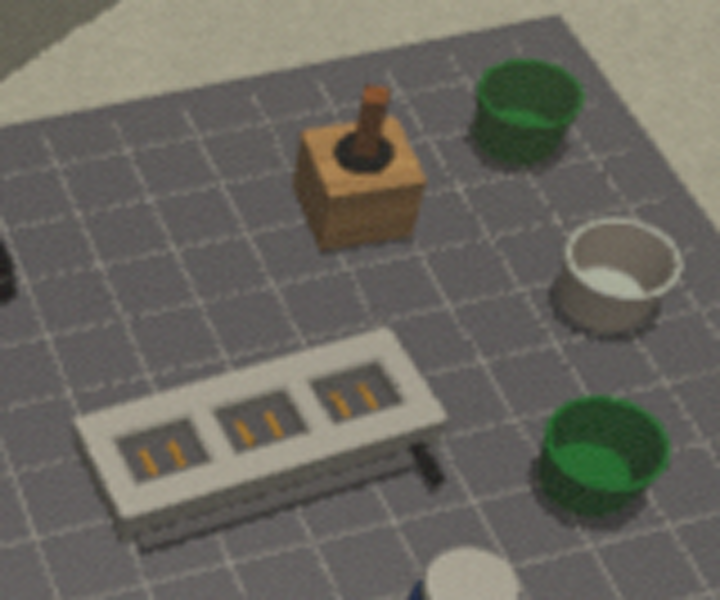

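The crop confirms the white pot at scene (427,160), with the green cups as decoys. The dock is at about (618,70), turned about 5°, and the brush stands in its stand. Next I move to a viewpoint above the work area.

```bash
python3 -m creep '[[[1.6,4.6,0.3,-1.4,-1],[1.6,4.6,0.3,-1.4,-1],[1.6,4.6,0.3,-1.4,-1],[1.6,4.6,0.3,-1.4,-1],[1.6,4.6,0.3,-1.4,-1],[1.6,4.6,0.3,-1.4,-1],[1.6,4.6,0.3,-1.4,-1],[1.6,4.6,0.3,-1.4,-1],[1.6,4.6,0.3,-1.4,-1],[1.6,4.6,0.3,-1.4,-1],[1.6,4.6,0.3,-1.4,-1],[1.6,4.6,0.3,-1.4,-1],[1.6,4.6,0.3,-1.4,-1],[1.6,4.6,0.3,-1.4,-1],[1.6,4.6,0.3,-1.4,-1],[1.6,4.6,0.3,-1.05,-1],[0,0,0,0,-1],[0,0,0,0,-1],[0,0,0,0,-1]]]'
python3 - <<'E'
from h import *
s=telemetry.read_state();print(s['position'],s['qd'].round(3)); snap('wrist','w1.png')
C=cam('wrist',s); np.savez('w1.npz',p=s['position'],q=s['orientation'])
print(onz(cam('scene'),[[370.7,133.7]],62))
E
```

```text
clock: 2.05
position: [490.0, 155.9, 262.2]
orientation: [0.0, 1.0, -0.0, -0.001]
contact_force: [-0.8, 0.0, 0.2]
opening: 91.9
grasp_force: 0.0
[489.9539719  155.86300015 262.18267231] [-0.019 -0.01   0.003  0.001 -0.003  0.002]
[[445.23383184 202.53571175  62.        ]]
```

View pics/w1.png

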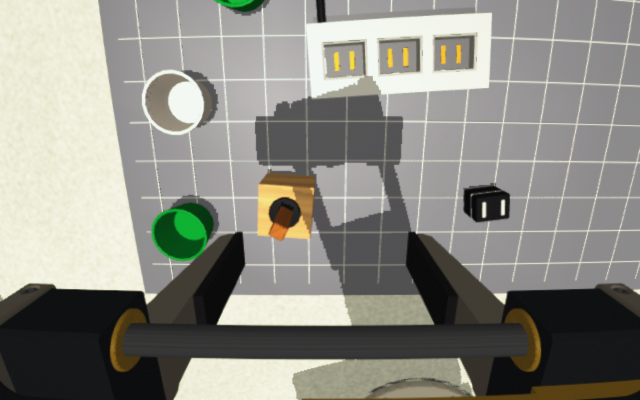

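Wrist view: the dock's top spans (308–492, 14–97), with bays at (345,61), (399,55) and (454,53). The pot rim is centred near (175,102), the stand top near (287,210) with the collar at (285,212), and one pack is at (487,203).

```bash
cat > m1.py <<'E'
from h import *
a=cv2.imread('pics/w1.png'); z=np.load('w1.npz'); C=cam('wrist',dict(position=z['p'],orientation=z['q']))
h=cv2.cvtColor(a,cv2.COLOR_BGR2HSV)
def big(m,roi):
    x0,y0,x1,y1=roi;k=np.zeros(m.shape,np.uint8);k[y0:y1,x0:x1]=1;m=(m.astype(np.uint8)*k)
    return max(cv2.findContours(m,cv2.RETR_EXTERNAL,cv2.CHAIN_APPROX_NONE)[0],key=cv2.contourArea)
def rect(c,zz):
    w=onz(C,cv2.convexHull(c).reshape(-1,2),zz)[:,:2].astype(np.float32); r=cv2.minAreaRect(w); return np.round(r[0],1),np.round(r[1],1),round(r[2],2)
d=big((h[:,:,1]<40)&(h[:,:,2]>190),(300,5,500,105)); print('dock',rect(d,36))
for roi in((318,35,372,82),(374,35,424,76),(428,33,480,72)):
    print('bay',rect(big((h[:,:,2]<190)|(h[:,:,1]>60),roi),36))
# pot rim
p=big((h[:,:,1]<60)&(h[:,:,2]>200),(135,65,215,140)); w=onz(C,p.reshape(-1,2),50)[:,:2].astype(np.float32); print('pot',cv2.minEnclosingCircle(w), cv2.fitEllipse(w))
g=h[205:215,262:268]; print('woodtop',g.mean((0,1)),'front',h[178:181,270:305].mean((0,1)),'grip',h[222:232,278:284].mean((0,1)))
s=big((h[:,:,0]<25)&(h[:,:,1]>60)&(h[:,:,2]>175),(245,165,325,250)); print('stand',rect(s,62),cv2.boundingRect(s))
b=big(h[:,:,2]<50,(265,190,305,232)); w=onz(C,b.reshape(-1,2),68)[:,:2]; print('collar',cv2.minEnclosingCircle(w.astype(np.float32)))
k=big((h[:,:,2]<75)&(h[:,:,1]<120),(455,175,520,230)); print('packblob',cv2.boundingRect(k),cv2.approxPolyDP(k,2,True).reshape(-1,2).tolist(),rect(k,42))
q=a.copy(); cv2.drawContours(q,[d,p,s,b,k],-1,(0,0,255),1)
cv2.imwrite('pics/c2.png',np.hstack([cv2.resize(q[165:250,245:325],(400,425),interpolation=cv2.INTER_NEAREST),cv2.resize(q[165:250,455:535],(400,425),interpolation=cv2.INTER_NEAREST)]))
E
python3 m1.py
```

```text
dock (array([614.7,  69.4]), array([229.1, 101.9]), 88.52)
bay (array([610.1, 131. ]), array([45.2, 51.8]), 4.18)
bay (array([617.6,  73.3]), array([37.4, 47.3]), 3.69)
bay (array([621.8,  11.1]), array([37.8, 45.6]), 4.33)
pot ((567.1007080078125, 335.11383056640625), 46.535709381103516) ((567.2424926757812, 331.120849609375), (73.72351837158203, 78.2773666381836), 148.04946899414062)
woodtop [ 21.25       134.45       244.83333333] front [ 16.40952381 155.18095238 118.0952381 ] grip [ 12.9  200.65 163.4 ]
stand (array([439.8, 204.5]), array([64. , 69.2]), 86.48) (257, 184, 54, 57)
collar ((443.4334411621094, 203.3682861328125), 17.7288875579834)
packblob (464, 186, 46, 36) [[464, 190], [464, 211], [470, 216], [471, 214], [474, 220], [508, 217], [508, 193], [495, 186]] (array([445.4, -46.1]), array([46.1, 57.5]), 6.85)
```

View pics/c2.png

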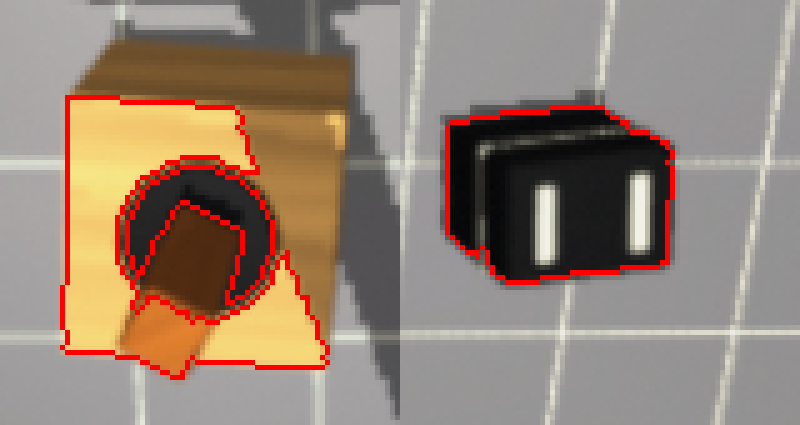

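```bash
cat >> m1.py <<'E'
print('----')
f=lambda l,zz:onz(C,[[245+x/5,165+y/5] for x,y in l],zz)[:,:2]
t=f([(66,97),(345,112),(328,370),(60,352)],62); print('stand',t.round(1),t.mean(0),np.linalg.norm(np.roll(t,-1,0)-t,axis=1))
o=big((h[:,:,0]<18)&(h[:,:,1]>150)&(h[:,:,2]>190),(260,215,295,245)); print('griptop',rect(o,124), cv2.boundingRect(o))
o=big((h[:,:,0]<17)&(h[:,:,1]>120),(260,195,296,243)); print('gripall',cv2.approxPolyDP(o,1.5,True).reshape(-1,2).tolist())
t=f([(135,295),(218,318),(182,378),(118,347)],124);e=np.roll(t,-1,0)-t; print('griptop hand',t.round(1),t.mean(0),np.linalg.norm(e,axis=1),np.degrees(np.arctan2(e[:,1],e[:,0])))
# pack top face: band stripes & corners (right crop), px=455+x/5
g=lambda l,zz:onz(C,[[455+(x-400)/5,165+y/5] for x,y in l],zz)[:,:2]
t=g([(487,153),(672,143),(668,268),(505,284)],42); print('pack?',t.round(1),np.linalg.norm(np.roll(t,-1,0)-t,axis=1))
E
python3 m1.py | sed -n '/----/,$p'
python3 - <<'E'
import cv2;a=cv2.imread('pics/w1.png');cv2.imwrite('pics/c3.png',cv2.resize(a[195:250,255:315],None,fx=10,fy=10,interpolation=cv2.INTER_CUBIC))
E
```

```text
----
stand [[475.  233. ]
 [471.4 168.8]
 [406.9 173.6]
 [411.5 238.3]] [441.19910265 203.40976721] [64.39297141 64.69558647 64.88617129 63.73010944]
griptop (array([442. , 202.8]), array([14.9, 13.9]), 63.89) (269, 224, 20, 16)
gripall [[284, 206], [279, 208], [274, 220], [271, 220], [273, 223], [269, 235], [280, 240], [289, 226], [292, 211]]
griptop hand [[450.3 208.8]
 [445.4 192.4]
 [432.4 200.1]
 [439.1 212.7]] [441.77678342 203.52413476] [17.07449852 15.12791895 14.29729923 11.84913959] [-106.68844911  149.34915573   61.82820496  -19.52678487]
pack? [[455.5 -26.5]
 [458.1 -73.5]
 [424.9 -77.8]
 [420.8 -35.6]] [47.06340493 33.40176118 42.35453198 35.85502679]
```

View pics/c3.png

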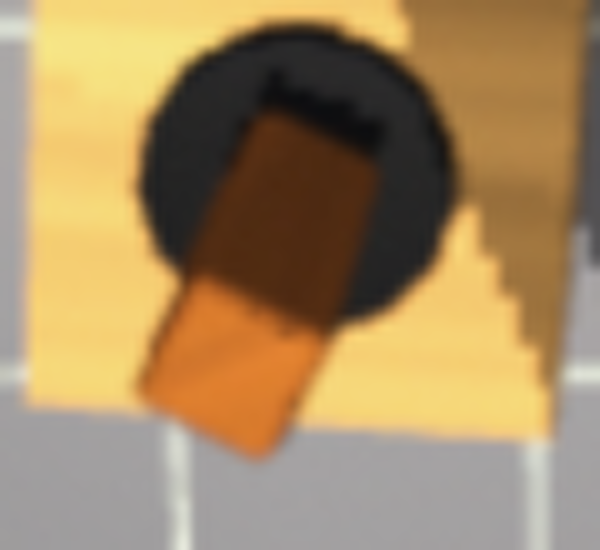

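Stand top centre is (441,203), with sides of 64–65 mm against the stated 64. The collar and grip top are at (442,203), so the brush is upright, with its grip turned about -25°. I'll grasp it now.

```bash
python3 -m creep '[[[-1.6,1.6,0,-6.25,-1],[-1.6,1.6,0,-6.25,-1],[-1.6,1.53,0,-6.25,-1],[0,0,-3,-6.25,-1],[0,0,-4,0,-1],[0,0,-4,0,-1],[0,0,-4,0,-1],[0,0,-2.3,0,-1],[0,0,-1,0,-1],[0,0,0,0,-1],[0,0,0,0,-1],[0,0,0,0,1],[0,0,0,0,1],[0,0,0,0,1],[0,0,0,0,1],[0,0,0,0,1],[0,0,0,0,1],[0,0,0,0,1],[0,0,0,0,1],[0,0,0,0,1]]]'
```

```text
clock: 4.1
position: [442.6, 204.0, 79.5]
orientation: [0.0, 0.976, -0.216, -0.0]
contact_force: [0.0, -0.6, 0.1]
opening: 22.3
grasp_force: 0.0
```

```bash
python3 -m creep '[[[0,0,0,0,1],[0,0,0,0,1],[0,0,0,0,1],[0,0,0,0,1],[0,0,0,0,1]]]'
```

```text
clock: 4.6
position: [442.6, 204.0, 79.6]
orientation: [0.0, 0.976, -0.216, -0.0]
contact_force: [-0.5, 0.3, -0.0]
opening: 16.0
grasp_force: 30.0
```

Gripped (16 mm, 30 N). The tip is 67.5 mm below the TCP. Lift and make the first dip.

```bash
python3 -m creep '[[[0,0,3,0,1],[0,0,3,0,1],[0,0,3,0,1],[2,2.1,0,0,1],[3.1,3.2,0,0,1],[3.1,3.2,0,0,1],[2.6,2.6,0,0,1],[1.6,1.6,0,0,1],[0,0,-2,0,1],[0,0,-3,0,1],[0,0,-2.6,0,1],[0,0,-1,0,1],[0,0,-0.6,0,1],[0,0,0,0,1],[0,0,0,0,1],[0,0,0,0,1]]]'
python3 - <<'E'
from h import *
snap('scene','s2.png');snap('side','d2.png')
a=cv2.imread('pics/s2.png')[100:220,320:480];b=cv2.imread('pics/d2.png')[230:400,220:447]
cv2.imwrite('pics/c4.png',np.hstack([cv2.resize(a,(400,300),interpolation=3),cv2.resize(b,(400,300),interpolation=3)]))
E
```

```text
clock: 6.2
position: [567.4, 331.4, 78.9]
orientation: [-0.001, 0.976, -0.216, 0.001]
contact_force: [0.1, 0.1, -0.6]
opening: 15.6
grasp_force: 30.0
```

View pics/c4.png

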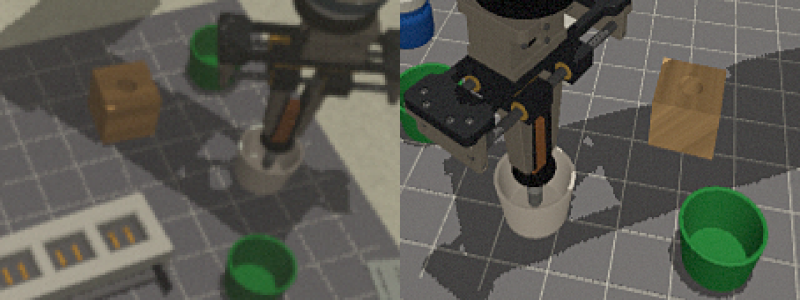

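The scene and side crops show the brush well inside the white pot, which is upright. I'll dip slightly deeper, then go to the left bay at (613,135).

```bash
python3 -m creep '[[[0,0,-0.4,0,1],[0,0,0,0,1],[0,0,0,0,1],[0,0,3.5,0,1],[0,0,3.5,0,1],[0.6,-2.6,0,0,1],[1,-4.5,0,0,1],[1,-4.5,0,0,1],[1,-4.3,0,0,1],[0.6,-2.6,0,0,1],[0.4,-1.1,0,0,1],[0,0,-2,0,1],[0,0,-2.1,0,1],[0,0,-1,0,1],[0,0,0,0,1],[0,0,0,0,1],[0,0,0,0,1]]]'
python3 - <<'E'
from h import *
snap('scene','s3.png');snap('side','d3.png')
a=cv2.imread('pics/s3.png')[140:260,290:450];b=cv2.imread('pics/d3.png')[180:310,240:413]
cv2.imwrite('pics/c5.png',np.hstack([cv2.resize(a,(400,300),interpolation=3),cv2.resize(b,(400,300),interpolation=3)]))
E
```

```text
clock: 8.0
position: [613.2, 135.5, 93.5]
orientation: [-0.0, 0.976, -0.216, 0.001]
contact_force: [-0.7, 0.1, -0.6]
opening: 15.6
grasp_force: 30.0
```

View pics/c5.png

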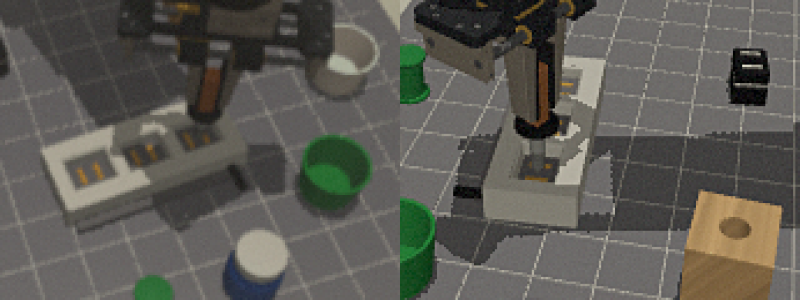

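The crops show the bristles in the left bay, just above the contact plate (about 10 mm deep). Next is a fresh dip, then the middle bay at (617.6,73.3).

```bash
python3 -m creep '[[[0,0,-0.1,0,1],[0,0,0,0,1],[0,0,2.6,0,1],[0,0,2.6,0,1],[-0.6,2.6,0,0,1],[-1,4.5,0,0,1],[-1,4.5,0,0,1],[-1,4.3,0,0,1],[-0.6,2.6,0,0,1],[-0.4,1.1,0,0,1],[0,0,-3,0,1],[0,0,-2.6,0,1],[0,0,-1.4,0,1],[0,0,0,0,1],[0,0,0,0,1],[0,0,0,0,1],[0,0,0,0,1]]]'
python3 -m creep '[[[0,0,3.5,0,1],[0,0,3.5,0,1],[0.5,-2.6,0,0,1],[0.9,-4.8,0,0,1],[0.9,-4.8,0,0,1],[0.9,-4.8,0,0,1],[0.9,-4.8,0,0,1],[0.6,-2.9,0,0,1],[0.3,-1.1,0,0,1],[0,0,-2,0,1],[0,0,-2.2,0,1],[0,0,-1,0,1],[0,0,0,0,1],[0,0,0,0,1],[0,0,0,0,1]]]'
```

```text
clock: 9.8
position: [567.0, 330.9, 74.2]
orientation: [-0.0, 0.976, -0.217, 0.0]
contact_force: [-0.3, 0.5, 0.3]
opening: 15.9
grasp_force: 30.0
clock: 11.3
position: [617.2, 73.4, 92.6]
orientation: [-0.0, 0.976, -0.216, 0.001]
contact_force: [-0.6, -0.6, -0.3]
opening: 15.6
grasp_force: 30.0
```

Middle bay dabbed, with the tip at about z 25. Now a fresh dip, then the right bay at (621.8,11.1).

```bash
python3 -m creep '[[[0,0,2.6,0,1],[0,0,2.6,0,1],[-0.5,2.6,0,0,1],[-0.9,4.8,0,0,1],[-0.9,4.8,0,0,1],[-0.9,4.8,0,0,1],[-0.9,4.8,0,0,1],[-0.6,2.9,0,0,1],[-0.3,1.1,0,0,1],[0,0,-3,0,1],[0,0,-2.6,0,1],[0,0,-1.3,0,1],[0,0,0,0,1],[0,0,0,0,1],[0,0,0,0,1],[0,0,0,0,1]]]'
python3 -m creep '[[[0,0,3.5,0,1],[0,0,3.5,0,1],[0.5,-2.6,0,0,1],[0.8,-4.8,0,0,1],[0.8,-4.8,0,0,1],[0.8,-4.8,0,0,1],[0.8,-4.8,0,0,1],[0.8,-4.8,0,0,1],[0.6,-3.5,0,0,1],[0.4,-1.9,0,0,1],[0,0,-2,0,1],[0,0,-2.2,0,1],[0,0,-1,0,1],[0,0,0,0,1],[0,0,0,0,1],[0,0,0,0,1]]]'
python3 - <<'E'
from h import *
snap('scene','s4.png');snap('side','d4.png')
a=cv2.imread('pics/s4.png')[80:260,270:510];b=cv2.imread('pics/d4.png')[170:370,240:507]
cv2.imwrite('pics/c6.png',np.hstack([cv2.resize(a,(400,300),interpolation=3),cv2.resize(b,(400,300),interpolation=3)]))
E
```

```text
clock: 12.9
position: [567.5, 331.2, 75.9]
orientation: [-0.001, 0.976, -0.217, 0.001]
contact_force: [0.2, 1.0, -0.3]
opening: 15.3
grasp_force: 30.0
clock: 14.5
position: [622.4, 11.2, 93.8]
orientation: [-0.0, 0.976, -0.216, 0.001]
contact_force: [-0.4, -0.3, -0.7]
opening: 15.5
grasp_force: 30.0
```

View pics/c6.png

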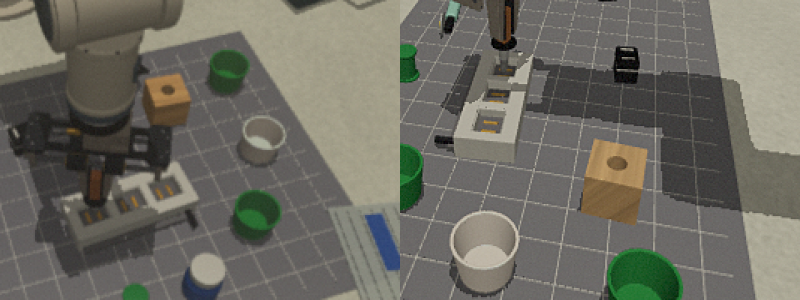

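All three bays are dabbed and the pot is still upright at its place. Return the brush to the stand.

```bash
python3 -m creep '[[[0,0,3.5,0,1],[0,0,3.7,0,1],[-2,2.2,0,0,1],[-3.2,3.4,0,0,1],[-3.2,3.4,0,0,1],[-3.2,3.4,0,0,1],[-3.2,3.4,0,0,1],[-2.2,2.4,0,0,1],[-1,1.1,0,0,1],[0,0,0,0,1],[0,0,0,0,1],[0,0,0,0,1]]]'
```

```text
clock: 15.8
position: [442.7, 203.3, 164.7]
orientation: [-0.0, 0.976, -0.217, 0.0]
contact_force: [0.0, 0.5, -0.7]
opening: 15.6
grasp_force: 30.0
```

```bash
python3 -m creep '[[[0,0,-3,0,1],[0,0,-3,0,1],[0,0,-1.5,0,1],[0,0,-0.8,0,1],[0,0,0,0,1],[0,0,0,0,1]]]'
```

```text
clock: 16.4
position: [442.4, 203.8, 82.1]
orientation: [-0.0, 0.976, -0.217, 0.0]
contact_force: [0.3, -0.3, -0.5]
opening: 15.8
grasp_force: 30.0
```

```bash
python3 -m creep '[[[0,0,-0.2,0,1],[0,0,0,0,1],[0,0,0,0,-1],[0,0,0,0,-1],[0,0,0,0,-1],[0,0,0,0,-1],[0,0,0,0,-1],[0,0,0,0,-1],[0,0,0,0,-1],[0,0,0,0,-1],[0,0,3,0,-1],[0,0,4,0,-1],[0,0,4,0,-1],[0,0,4,0,-1],[0,0,3.3,0,-1],[0,0,0,0,-1]]]'
python3 -m creep '[[[0,-4.5,0,6.25,-1],[0,-4.5,0,6.25,-1],[0,-4.5,0,6.25,-1],[0,-4.5,0,6.25,-1],[1,-4.5,0,0,-1],[1,-4.5,0,0,-1],[1,-4.5,0,0,-1],[1,-4.5,0,0,-1],[1,-4.5,0,0,-1],[0.5,-2,0,0,-1],[0,0,0,0,-1],[0,0,0,0,-1],[0,0,0,0,-1]]]'
python3 - <<'E'
from h import *
s=telemetry.read_state();print(s['position'],s['orientation'],s['qd'].round(3)); snap('wrist','w2.png'); np.savez('w2.npz',p=s['position'],q=s['orientation'])
snap('side','d5.png')
E
```

```text
clock: 18.0
position: [443.9, 205.1, 267.2]
orientation: [-0.002, 0.976, -0.216, 0.003]
contact_force: [-0.6, 0.1, -0.5]
opening: 92.1
grasp_force: 0.0
clock: 19.3
position: [496.1, -219.8, 262.0]
orientation: [-0.0, 1.0, 0.0, -0.001]
contact_force: [-0.2, -0.0, 0.1]
opening: 92.0
grasp_force: 0.0
[ 496.08930757 -219.75704431  262.04022473] [-3.99333176e-04  9.99999735e-01  3.39520201e-04 -5.04626046e-04] [ 0.009 -0.007 -0.003 -0.004  0.001 -0.002]
```

View pics/w2.png

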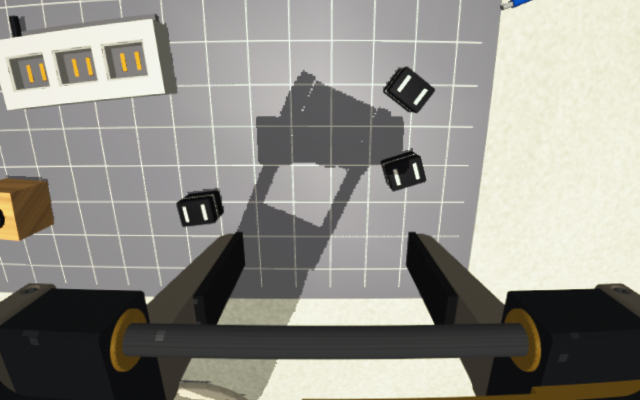

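Wrist view: the packs' tops are near (196,211), (406,173) and (411,89), each with two pale marks. The dock bays are at (30,72), (78,66) and (125,62). I'll make a brightened enlargement to separate the black top faces from the sides.

```bash
python3 - <<'E'
from h import *
a=cv2.imread('pics/w2.png'); g=(255*(a/255.)**0.4).astype(np.uint8)
cr=[(170,180),(375,145),(380,58)]
out=[cv2.resize(g[y:y+60,x:x+60],(266,266),interpolation=3) for x,y in cr]
d=cv2.imread('pics/d5.png')[180:330,240:440]; d=cv2.resize(d,(399,300),interpolation=3)
top=np.hstack(out); bot=np.zeros((300,798,3),np.uint8); bot[:,:399]=d
cv2.imwrite('pics/c7.png',np.vstack([top,bot]))
E
```

```text
(no output)
```

View pics/c7.png

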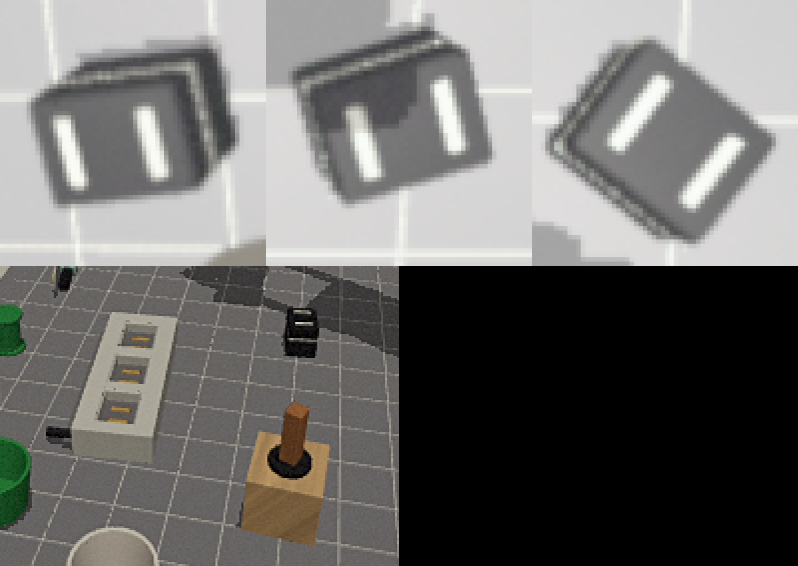

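The brush hangs in its stand again (side crop, lower left). The pale marks give each pack's top centre and long axis, so I'll compute the poses and cross-check the dock.

```bash
cat > m2.py <<'E'
from h import *
def stripes(img,st,boxes):
    a=cv2.imread(img); C=cam('wrist',st); out=[]
    for x0,y0,x1,y1 in boxes:
        g=a[y0:y1,x0:x1]; h=cv2.cvtColor(g,cv2.COLOR_BGR2HSV)
        # pack = dark region filled ; marks = bright inside
        dk=(h[:,:,2]<95).astype(np.uint8); c=max(cv2.findContours(dk,0,1)[0],key=cv2.contourArea)
        m=np.zeros_like(dk); cv2.drawContours(m,[cv2.convexHull(c)],-1,1,-1); m=cv2.erode(m,np.ones((3,3)))
        br=((h[:,:,2]>115)&(m>0)).astype(np.uint8)
        cs=sorted(cv2.findContours(br,0,cv2.CHAIN_APPROX_NONE)[0],key=cv2.contourArea)[-2:]
        px=[]
        for q in cs:
            mm=np.zeros_like(dk);cv2.drawContours(mm,[q],-1,1,-1);ys,xs=np.nonzero(mm);px.append([xs.mean()+x0,ys.mean()+y0])
        w=onz(C,px,42)[:,:2]; d=w[1]-w[0]
        out.append((np.round(px,1).tolist(),w.mean(0).round(1),round(np.linalg.norm(d),1),(np.degrees(np.arctan2(d[1],d[0]))-90+90)%180-90))
    return out
E
python3 - <<'E'
from m2 import *
z=np.load('w2.npz'); st=dict(position=z['p'],orientation=z['q'])
for o in stripes('pics/w2.png',st,[(170,180,230,235),(375,145,435,195),(380,58,440,120)]): print(o)
z=np.load('w1.npz'); print(stripes('pics/w1.png',dict(position=z['p'],orientation=z['q']),[(458,178,516,228)]))
a=cv2.imread('pics/w2.png');h=cv2.cvtColor(a,cv2.COLOR_BGR2HSV);C=cam('wrist',st)
m=((h[:,:,2]<190)|(h[:,:,1]>60)).astype(np.uint8)
for x0,y0,x1,y1 in((5,48,52,96),(53,44,100,88),(103,36,151,84)):
    c=max(cv2.findContours(m[y0:y1,x0:x1].copy(),0,cv2.CHAIN_APPROX_NONE,offset=(x0,y0))[0],key=cv2.contourArea)
    print(cv2.boundingRect(c),cv2.minAreaRect(onz(C,cv2.convexHull(c).reshape(-1,2),36)[:,:2].astype(np.float32)))
E
```

```text
([[185.3, 214.0], [203.7, 211.7]], array([439.3, -55.5]), np.float64(24.1), np.float64(7.360127722383538))
([[396.6, 177.6], [415.7, 170.8]], array([ 488.7, -317. ]), np.float64(24.1), np.float64(20.639010686353288))
([[420.1, 96.2], [403.7, 83.1]], array([ 586.3, -317.3]), np.float64(24.0), np.float64(-35.63955151720721))
[([[502.5, 207.1], [483.5, 209.5]], array([438.8, -55.2]), np.float64(24.4), np.float64(7.212635309003204))]
(9, 53, 41, 37) ((613.5950317382812, 131.7659912109375), (38.58137130737305, 46.02510452270508), 4.211985111236572)
(55, 47, 43, 37) ((617.8741455078125, 70.35015869140625), (38.7218132019043, 46.07729721069336), 3.710926055908203)
(104, 42, 44, 37) ((621.9011840820312, 8.887655258178711), (38.615509033203125, 46.3973274230957), 3.0895683765411377)
```

Pack A at (439,-55) agrees between the two views. Pack C now reads (586,-317) against about (622,-322) at the start, so it has been knocked aside. The dock's y differs by about 3 mm between the two oblique views, so I'll look from straight above it.

```bash
python3 -m creep '[[[0.6,4.2,-0.9,0,-1],[0.6,4.2,-0.9,0,-1],[0.6,4.2,-0.9,0,-1],[0.6,4.2,-0.9,0,-1],[0.7,4.2,-0.9,0,-1],[0.7,4.2,-0.9,0,-1],[0.6,4,-0.8,0,-1],[0,0,0,0,-1],[0,0,0,0,-1],[0,0,0,0,-1],[0,0,0,0,-1]]]'
cat > dk.py <<'E'
from h import *
s=telemetry.read_state();print(s['position'],s['qd'].round(3)); snap('wrist','w3.png'); np.savez('w3.npz',p=s['position'],q=s['orientation'])
a=cv2.imread('pics/w3.png');h=cv2.cvtColor(a,cv2.COLOR_BGR2HSV);C=cam('wrist',s)
ex=np.array([np.cos(.07),np.sin(.07)]);ey=np.array([-ex[1],ex[0]])
for b in(62,0,-62):
    p=np.array([617.7,72])+b*ey; q=np.array([p+i*28*ex+j*30*ey for i,j in((-1,-1),(-1,1),(1,1),(1,-1))])
    u=proj(C,np.c_[q,np.full(4,36)]);m=np.zeros(h.shape[:2],np.uint8);cv2.fillPoly(m,[u.astype(int)],1)
    f=(((h[:,:,2]<190)|(h[:,:,1]>60))&(m>0)).astype(np.uint8)
    f=cv2.morphologyEx(f,cv2.MORPH_OPEN,np.ones((3,3)))
    c=max(cv2.findContours(f,0,cv2.CHAIN_APPROX_NONE)[0],key=cv2.contourArea)
    print(cv2.boundingRect(c),cv2.minAreaRect(onz(C,cv2.convexHull(c).reshape(-1,2),36)[:,:2].astype(np.float32)))
h2=((h[:,:,1]<40)&(h[:,:,2]>170)).astype(np.uint8);m=np.zeros_like(h2)
y=[p for p in [np.array([617.7,72])+i*55*ex+j*115*ey for i,j in((-1,-1),(-1,1),(1,1),(1,-1))]]
cv2.fillPoly(m,[proj(C,np.c_[y,np.full(4,36)]).astype(int)],1)
h2=cv2.morphologyEx(h2*m,cv2.MORPH_OPEN,np.ones((5,5)))
c=max(cv2.findContours(h2,0,cv2.CHAIN_APPROX_NONE)[0],key=cv2.contourArea)
print('dock',cv2.minAreaRect(onz(C,cv2.convexHull(c).reshape(-1,2),36)[:,:2].astype(np.float32)))
E
python3 dk.py
```

```text
clock: 20.5
position: [540.6, 70.1, 201.0]
orientation: [0.0, 1.0, -0.001, 0.0]
contact_force: [-1.0, -0.4, 0.1]
opening: 91.8
grasp_force: 0.0
[540.55771703  70.1227553  200.98592638] [-0.006  0.    -0.    -0.001  0.     0.   ]
(236, 86, 58, 52) ((608.95263671875, 132.20521545410156), (46.845970153808594, 57.91754150390625), 3.420544147491455)
(292, 83, 64, 51) ((612.5007934570312, 72.09164428710938), (45.83607864379883, 61.09543991088867), 4.602375507354736)
(355, 78, 55, 51) ((616.3829345703125, 14.354869842529297), (45.21564865112305, 52.752174377441406), 3.875404119491577)
dock ((612.451904296875, 66.34759521484375), (94.78186798095703, 218.95240783691406), 3.1365599632263184)
```

View pics/w3.png

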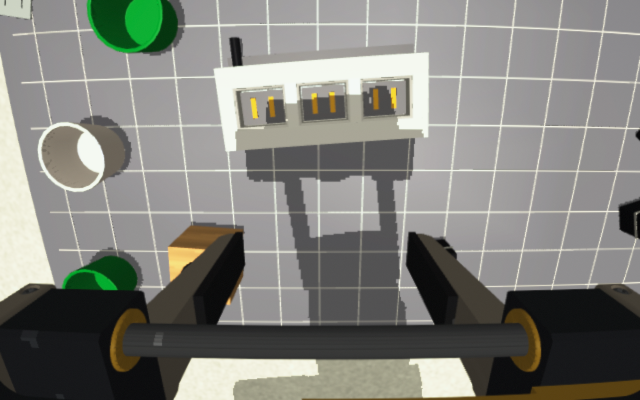

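The view shows the bays at about (262,106), (324,102) and (386,98). The gripper's shadow darkens the dock's lower rim (rows 128–145), so I lower the threshold.

```bash
python3 - <<'E'
from h import *
a=cv2.imread('pics/w3.png');h=cv2.cvtColor(a,cv2.COLOR_BGR2HSV);z=np.load('w3.npz');C=cam('wrist',dict(position=z['p'],orientation=z['q']))
print(h[75:150:3,324,2],h[75:150:3,300,2],h[104,230:420:4,2])
for T in(130,145,155):
  for x0,x1,y0,y1 in((234,290,80,127),(297,350,77,124),(360,414,74,120)):
    f=((h[:,:,2]<T)|(h[:,:,1]>90)).astype(np.uint8)[y0:y1,x0:x1]
    c=max(cv2.findContours(f,0,cv2.CHAIN_APPROX_NONE,offset=(x0,y0))[0],key=cv2.contourArea)
    r=cv2.minAreaRect(onz(C,cv2.convexHull(c).reshape(-1,2),36)[:,:2].astype(np.float32));print(T,cv2.boundingRect(c),np.round(r[0],1),np.round(r[1],1),round(r[2],1))
E
```

```text
[249 249 230 146 167 168 168 162  77  77  78  77  77  77  75 134 161 168
 168 169 169 168 169 117  86] [249 249 248 216 166 153 156 145 127 112 120 129 132 136 140 145 147 167
 168 168 168 169 168 168  86] [249 217 106 148 158 170 247 160 161 157 164  90  78  83 166 174 174 146
 121  77  78 167  82  77  77 142 144  78  78 113 167 170 171 142  77  80
 157 119  76  76  84 242 156 156 102 216 249 249]
130 (266, 96, 20, 29) [609.9 119. ] [18.8 26.9] 88.1
130 (300, 92, 48, 31) [613.2  71.9] [27.3 46.1] 3.9
130 (362, 86, 35, 32) [618.1  17.6] [29.4 33.2] 3.0
145 (256, 96, 31, 30) [609.6 123.8] [29.9 27.8] 89.6
145 (299, 92, 50, 31) [612.9  72. ] [27.8 47.5] 4.0
145 (362, 78, 48, 41) [620.8  11.8] [35.1 46.8] 5.6
155 (236, 91, 51, 36) [611.6 132.8] [48.3 33.5] 89.6
155 (298, 86, 52, 38) [616.2  72.2] [35.4 49.6] 3.2
155 (361, 78, 49, 42) [620.8  11.9] [36.3 47.2] 3.8
```

Averaging the three views gives the middle bay at about (617.7, 72.0), with a dock yaw of about 4°. I'll squeeze pack A along its long axis and then its short axis, which centres it and also shows the camera's bias.

```bash
python3 -m creep '[[[-2.5,-3.1,-1,2,-1],[-2.5,-3.1,-1,2,-1],[-2.6,-3.15,-1,2,-1],[-2.6,-3.2,-1,1.3,-1],[0,0,-3.5,0,-1],[0,0,-3.5,0,-1],[0,0,-3.5,0,-1],[0,0,-2,0,-1],[0,0,-1.4,0,-1],[0,0,0,0,-1],[0,0,0,0,-1],[0,0,0,0,1],[0,0,0,0,1],[0,0,0,0,1],[0,0,0,0,1],[0,0,0,0,1],[0,0,0,0,1],[0,0,0,0,1],[0,0,0,0,1],[0,0,0,0,1]]]'
```

```text
clock: 22.55
position: [438.7, -54.5, 21.6]
orientation: [0.0, 0.998, 0.064, 0.0]
contact_force: [-0.0, -0.5, 2.1]
opening: 43.7
grasp_force: 30.0
```

Gripped at 43.7 mm, the long side. Release, turn 90° and squeeze the short side.

```bash
python3 -m creep '[[[0,0,0,0,-1],[0,0,0,0,-1],[0,0,0,0,-1],[0,0,0,0,-1],[0,0,0,0,-1],[0,0,0,0,-1],[0,0,0,0,-1],[0,0,0,8.5,-1],[0,0,0,8.5,-1],[0,0,0,8.5,-1],[0,0,0,8.5,-1],[0,0,0,8.5,-1],[0,0,0,8.5,-1],[0,0,0,8.5,-1],[0,0,0,8.5,-1],[0,0,0,8.5,-1],[0,0,0,8.5,-1],[0,0,0,5,-1],[0,0,0,0,-1],[0,0,0,0,-1]]]'
python3 -m creep '[[[0,0,0,0,1],[0,0,0,0,1],[0,0,0,0,1],[0,0,0,0,1],[0,0,0,0,1],[0,0,0,0,1],[0,0,0,0,1],[0,0,0,0,1],[0,0,0,0,1],[0,0,0,0,1],[0,0,0,0,1],[0,0,0,0,1],[0,0,0,0,1]]]'
python3 -c "
from h import *
s=telemetry.read_state();print(s['qpos'].round(2),s['position'],s['orientation'])"
```

```text
clock: 24.55
position: [438.6, -54.5, 21.6]
orientation: [0.0, 0.662, 0.75, 0.0]
contact_force: [-0.9, 0.0, -0.7]
opening: 91.9
grasp_force: 0.0
clock: 25.85
position: [438.7, -54.5, 21.6]
orientation: [0.0, 0.661, 0.751, 0.0]
contact_force: [-0.1, -0.4, 0.5]
opening: 34.0
grasp_force: 30.0
[-0.13  0.38  2.16  0.    0.6  -0.25] [438.689257   -54.5124149   21.60974983] [6.20395850e-05 6.60682472e-01 7.50665482e-01 4.32949615e-05]
```

The pack is held square at 34.0 mm, with the TCP at its centre. Carry it over the middle bay.

```bash
python3 -m creep '[[[0,0,2,0,1],[0,0,3,0,1],[0,0,3,-1,1],[2.5,1.8,0,-1.3,1],[3.5,2.5,0,-1,1],[3.5,2.5,0,0,1],[3.5,2.5,0,0,1],[3,2,0,0,1],[1.9,1.35,0,0,1],[0,0,0,0,1],[0,0,0,0,1],[0,0,-2,0,1],[0,0,-2,0,1],[0,0,0,0,1],[0,0,0,0,1],[0,0,0,0,1]]]'
python3 -c "
from h import *
s=telemetry.read_state();print(s['position'],s['orientation'],s['contact_force'])
snap('scene','s6.png');snap('side','d6.png')"
```

```text
clock: 27.45
position: [617.8, 71.7, 62.6]
orientation: [0.0, 0.682, 0.731, 0.0]
contact_force: [0.9, 0.3, -0.4]
opening: 33.5
grasp_force: 30.0
[617.84737537  71.66839048  62.63930143] [3.20798092e-04 6.82162161e-01 7.31200761e-01 3.60400879e-04] [ 0.8890687   0.28920324 -0.35069197]
```

```bash
python3 -m creep '[[[0,0,-0.2,0,1],[0,0,-0.2,0,1],[0,0,-0.2,0,1],[0,0,-0.1,0,1],[0,0,0,0,1],[0,0,0,0,1]]]'
```

```text
clock: 28.15
position: [617.6, 72.0, 54.5]
orientation: [-0.0, 0.682, 0.731, -0.0]
contact_force: [-0.8, 0.7, 0.4]
opening: 33.6
grasp_force: 30.0
```

```bash
python3 -m creep '[[[0,0,-0.2,0,1],[0,0,-0.2,0,1],[0,0,-0.2,0,1],[0,0,0,0,1],[0,0,0,0,1]]]'
```

```text
clock: 28.65
position: [617.5, 72.0, 48.5]
orientation: [-0.0, 0.682, 0.731, -0.0]
contact_force: [-0.7, -0.6, -1.3]
opening: 33.5
grasp_force: 30.0
```

It is inside the mouth with no side force. Press down in the grip.

```bash
python3 -m creep '[[[0,0,-0.2,0,1],[0,0,-0.2,0,1],[0,0,-0.2,0,1],[0,0,-0.1,0,1],[0,0,-0.1,0,1],[0,0,0,0,1],[0,0,0,0,1]]]'
```

```text
clock: 29.35
position: [617.7, 72.0, 40.7]
orientation: [0.0, 0.682, 0.731, 0.0]
contact_force: [-0.6, 0.1, 4.7]
opening: 33.4
grasp_force: 30.0
```

Now release, close the fingers above and press from the top (the home height of the pack top is z = 60).

```bash
python3 -m creep '[[[0,0,0,0,-1],[0,0,0,0,-1],[0,0,0,0,-1],[0,0,0,0,-1],[0,0,0,0,-1],[0,0,3,0,-1],[0,0,1.5,0,-1],[0,0,0,0,1],[0,0,0,0,1],[0,0,0,0,1],[0,0,0,0,1],[0,0,0,0,1],[0,0,0,0,1],[0,0,0,0,1],[0,0,0,0,1],[0,0,0,0,1],[0,0,0,0,1],[0,0,0,0,1],[0,0,0,0,1],[0,0,0,0,1]]]'
python3 -m creep '[[[0,0,0,0,1],[0,0,-0.8,0,1],[0,0,-0.6,0,1],[0,0,-0.4,0,1],[0,0,-0.2,0,1],[0,0,-0.2,0,1],[0,0,-0.2,0,1],[0,0,-0.2,0,1],[0,0,0,0,1],[0,0,0,0,1]]]'
```

```text
clock: 31.35
position: [617.6, 72.0, 85.6]
orientation: [0.0, 0.682, 0.731, 0.0]
contact_force: [0.2, 0.6, -0.5]
opening: 0.1
grasp_force: 0.0
clock: 32.35
position: [617.8, 72.0, 60.4]
orientation: [0.0, 0.682, 0.731, 0.0]
contact_force: [-2.6, 0.5, 7.2]
opening: 0.4
grasp_force: 3.5
```

```bash
python3 -m creep '[[[0,0,-0.1,0,1],[0,0,-0.1,0,1],[0,0,-0.1,0,1],[0,0,0,0,1],[0,0,0,0,1]]]'
```

```text
clock: 32.85
position: [618.3, 72.1, 60.1]
orientation: [0.001, 0.682, 0.731, 0.001]
contact_force: [-10.4, -0.8, 33.1]
opening: 0.4
grasp_force: 16.4
```

The pack top is at z 60.1 under 33 N, so pack A is fully home. Next I look again at the other two packs.

```bash
python3 -m creep '[[[0,0,3,0,0.5],[0,0,4,0,-1],[-1,-3,2,-7.35,-1],[-1,-3,2,-7.35,-1],[-1.2,-3.5,2,-7.35,-1],[-1.3,-3.5,2,-7.35,-1],[-1.3,-3.5,1,-7.35,-1],[-1.3,-3.5,1,-7.35,-1],[-1.3,-3.5,0,-7.35,-1],[-1.3,-3.5,0,-7.35,-1],[-1.3,-3.5,0,-7.35,-1],[-1.3,-3.5,0,-7.35,-1],[-1.5,-3.2,0,0,-1],[0,0,0,0,-1],[0,0,0,0,-1],[0,0,0,0,-1]]]'
cat > look.py <<'E'
from m2 import *
import sys
f=sys.argv[1]; s=telemetry.read_state();print(s['position'],s['orientation'].round(3)); snap('wrist',f)
a=cv2.imread('pics/'+f); C=cam('wrist',s); h=cv2.cvtColor(a,cv2.COLOR_BGR2HSV)
dk=cv2.morphologyEx((h[:,:,2]<60).astype(np.uint8),cv2.MORPH_CLOSE,np.ones((5,5)))
for c in cv2.findContours(dk[:285],0,1)[0]:
    if not 600<cv2.contourArea(c)<6000: continue
    x,y,w,hh=cv2.boundingRect(c); g=onz(C,[[x+w/2,y+hh/2]],25)[0]
    if y+hh>=284 or w>90: continue
    try: print((x,y,w,hh),g.round(0)[:2],stripes('pics/'+f,s,[(max(x-4,0),max(y-4,0),x+w+4,y+hh+4)])[0])
    except Exception as e: print((x,y,w,hh),g.round(0),e)
E
python3 look.py w4.png
```

```text
clock: 34.45
position: [479.9, -299.2, 226.6]
orientation: [-0.0, 0.984, 0.178, 0.0]
contact_force: [0.4, -0.9, -0.9]
opening: 92.0
grasp_force: 0.0
[ 479.91796018 -299.18388111  226.56379249] [-0.     0.984  0.178  0.   ]
(324, 151, 41, 38) [ 489. -319.] ([[333.1, 172.0], [355.0, 173.3]], array([ 489.3, -317. ]), np.float64(24.0), np.float64(17.23821742195662))
(352, 60, 50, 52) [ 587. -318.] ([[372.7, 75.3], [385.0, 95.6]], array([ 586.4, -317.3]), np.float64(23.9), np.float64(-35.35750480065582))
```

Pack B is at (489,-317), yaw about 18°, and pack C at (586,-317), yaw -35.5°; both agree with the earlier view. Take B, with the fingers half open for the turn because C is close.

```bash
python3 -m creep '[[[0.9,-1.8,-3.5,-1.5,-1],[0,0,-4,0,-1],[0,0,-4,0,-1],[0,0,-4,0,-1],[0,0,-3.5,0,-1],[0,0,-1.5,0,-1],[0,0,0,0,-1],[0,0,0,0,-1],[0,0,0,0,1],[0,0,0,0,1],[0,0,0,0,1],[0,0,0,0,1],[0,0,0,0,1],[0,0,0,0,1],[0,0,0,0,1],[0,0,0,0,1],[0,0,0,0,1],[0,0,0,0,1]]]'
python3 -m creep '[[[0,0,0,0,-0.5],[0,0,0,0,-0.5],[0,0,0,0,-0.5],[0,0,0,0,-0.5],[0,0,0,0,-0.5],[0,0,0,8.5,-0.5],[0,0,0,8.5,-0.5],[0,0,0,8.5,-0.5],[0,0,0,8.5,-0.5],[0,0,0,8.5,-0.5],[0,0,0,8.5,-0.5],[0,0,0,8.5,-0.5],[0,0,0,8.5,-0.5],[0,0,0,8.5,-0.5],[0,0,0,8.5,-0.5],[0,0,0,5,-0.5],[0,0,0,0,-0.5],[0,0,0,0,-0.5]]]'
python3 -m creep '[[[0,0,0,0,1],[0,0,0,0,1],[0,0,0,0,1],[0,0,0,0,1],[0,0,0,0,1],[0,0,0,0,1],[0,0,0,0,1],[0,0,0,0,1],[0,0,0,0,1],[0,0,0,0,1]]]'
```

```text
clock: 36.3
position: [488.6, -318.0, 21.6]
orientation: [0.0, 0.986, 0.165, -0.0]
contact_force: [-0.8, -0.2, 2.6]
opening: 43.8
grasp_force: 29.9
clock: 38.1
position: [488.6, -318.0, 21.6]
orientation: [0.0, 0.582, 0.813, 0.0]
contact_force: [0.2, -0.7, -0.1]
opening: 68.6
grasp_force: 0.0
clock: 39.1
position: [488.7, -318.0, 21.6]
orientation: [0.0, 0.581, 0.814, 0.0]
contact_force: [-0.4, 0.5, -0.2]
opening: 33.6
grasp_force: 30.0
```

```bash
python3 -m creep '[[[0,0,2,0,1],[0,0,3,0,1],[0,0,3,0,1],[1,2.5,0,-5,1],[1.7,4.2,0,-5,1],[1.7,4.2,0,-5,1],[1.7,4.2,0,0,1],[1.7,4.2,0,0,1],[1.7,4.2,0,0,1],[1.7,4.2,0,0,1],[1.4,3.4,0,0,1],[0.7,1.7,0,0,1],[0,0,0,0,1],[0,0,0,0,1],[0,0,-2,0,1],[0,0,-2,0,1],[0,0,0,0,1],[0,0,0,0,1],[0,0,0,0,1]]]'
```

```text
clock: 41.0
position: [622.1, 9.2, 62.6]
orientation: [0.0, 0.682, 0.731, 0.0]
contact_force: [0.5, 0.2, -1.0]
opening: 33.8
grasp_force: 30.0
```

```bash
python3 -m creep '[[[0,0.08,-0.2,0,1],[0,0,-0.2,0,1],[0,0,-0.2,0,1],[0,0,-0.1,0,1],[0,0,0,0,1],[0,0,0,0,1]]]'; python3 -m creep '[[[0,0,-0.2,0,1],[0,0,-0.2,0,1],[0,0,-0.2,0,1],[0,0,0,0,1],[0,0,0,0,1]]]'
```

```text
clock: 41.6
position: [621.6, 10.9, 54.5]
orientation: [-0.0, 0.682, 0.731, -0.0]
contact_force: [-0.3, 0.6, -0.9]
opening: 33.7
grasp_force: 30.0
clock: 42.1
position: [621.6, 10.8, 48.5]
orientation: [-0.0, 0.682, 0.731, -0.0]
contact_force: [-0.3, -0.9, -1.1]
opening: 33.7
grasp_force: 30.0
```

In freely. Press home, release, and press from the top.

```bash
python3 -m creep '[[[0,0,-0.2,0,1],[0,0,-0.2,0,1],[0,0,-0.2,0,1],[0,0,-0.1,0,1],[0,0,-0.1,0,1],[0,0,0,0,1],[0,0,0,0,-1],[0,0,0,0,-1],[0,0,0,0,-1],[0,0,0,0,-1],[0,0,0,0,-1],[0,0,3,0,-1],[0,0,1.5,0,-1],[0,0,0,0,1],[0,0,0,0,1],[0,0,0,0,1],[0,0,0,0,1],[0,0,0,0,1],[0,0,0,0,1]]]'
python3 -m creep '[[[0,0,0,0,1],[0,0,0,0,1],[0,0,0,0,1],[0,0,0,0,1],[0,0,0,0,1],[0,0,0,0,1],[0,0,0,0,1],[0,0,-0.8,0,1],[0,0,-0.6,0,1],[0,0,-0.4,0,1],[0,0,-0.2,0,1],[0,0,-0.2,0,1],[0,0,-0.2,0,1],[0,0,-0.2,0,1],[0,0,-0.1,0,1],[0,0,0,0,1],[0,0,0,0,1]]]'
```

```text
clock: 44.0
position: [621.3, 10.8, 85.1]
orientation: [-0.0, 0.682, 0.731, -0.0]
contact_force: [-0.3, 0.7, -1.0]
opening: 44.0
grasp_force: 0.0
clock: 45.7
position: [622.0, 10.8, 60.3]
orientation: [0.0, 0.682, 0.731, 0.0]
contact_force: [-5.1, 1.1, 15.2]
opening: 0.2
grasp_force: 7.8
```

Home at z 60.3 under 15 N. One more press, then approach C and look.

```bash
python3 -m creep '[[[0,0,-0.1,0,1],[0,0,0,0,1],[0,0,0,0,1],[0,0,3,0,0.5],[0,0,3.5,0,-1],[-0.4,-3,2,7.2,-1],[-0.4,-4,2,7.2,-1],[-0.4,-4,2,7.2,-1],[-0.4,-4,1.5,7.2,-1],[-0.5,-4,0,7.2,-1],[-0.5,-4,0,7.2,-1],[-0.5,-4,0,7.4,-1],[-0.4,-3.2,0,0,-1],[0,0,0,0,-1],[0,0,0,0,-1],[0,0,0,0,-1]]]'; python3 look.py w5.png
```

```text
clock: 47.3
position: [586.7, -290.2, 197.5]
orientation: [-0.0, 0.304, 0.953, 0.0]
contact_force: [0.7, 0.5, 1.1]
opening: 91.8
grasp_force: 0.0
[ 586.65800623 -290.16179216  197.46840414] [-0.     0.304  0.953  0.   ]
(283, 173, 43, 41) [ 586. -318.] ([[292.2, 198.0], [315.5, 198.0]], array([ 586.5, -317.3]), np.float64(23.8), np.float64(-35.399518375571546))
(573, 0, 67, 63) [625.  25.] ([[632.1, 21.3], [610.9, 38.2]], array([626.5,  25.3]), np.float64(25.4), np.float64(4.6040475255703655))
```

```bash
python3 -m creep '[[[0,-2.7,-2.5,0,-1],[0,0,-4,0,-1],[0,0,-4,0,-1],[0,0,-4,0,-1],[0,0,-2,0,-1],[0,0,-1.1,0,-1],[0,0,0,0,-1],[0,0,0,0,-1],[0,0,0,0,1],[0,0,0,0,1],[0,0,0,0,1],[0,0,0,0,1],[0,0,0,0,1],[0,0,0,0,1],[0,0,0,0,1],[0,0,0,0,1],[0,0,0,0,1],[0,0,0,0,1]]]'
python3 -m creep '[[[0,0,0,0,-0.5],[0,0,0,0,-0.5],[0,0,0,0,-0.5],[0,0,0,0,-0.5],[0,0,0,0,-0.5],[0,0,0,-8.5,-0.5],[0,0,0,-8.5,-0.5],[0,0,0,-8.5,-0.5],[0,0,0,-8.5,-0.5],[0,0,0,-8.5,-0.5],[0,0,0,-8.5,-0.5],[0,0,0,-8.5,-0.5],[0,0,0,-8.5,-0.5],[0,0,0,-8.5,-0.5],[0,0,0,-8.5,-0.5],[0,0,0,-5,-0.5],[0,0,0,0,-0.5],[0,0,0,0,-0.5]]]'
python3 -m creep '[[[0,0,0,0,1],[0,0,0,0,1],[0,0,0,0,1],[0,0,0,0,1],[0,0,0,0,1],[0,0,0,0,1],[0,0,0,0,1],[0,0,0,0,1],[0,0,0,0,1],[0,0,0,0,1]]]'
```

```text
clock: 49.15
position: [586.6, -318.2, 21.6]
orientation: [-0.0, 0.304, 0.953, 0.0]
contact_force: [0.8, 1.3, 1.7]
opening: 43.9
grasp_force: 30.0
clock: 50.95
position: [586.6, -318.2, 21.6]
orientation: [0.0, 0.888, 0.46, 0.0]
contact_force: [0.7, -1.0, 0.1]
opening: 68.9
grasp_force: 0.0
clock: 51.95
position: [586.7, -318.2, 21.6]
orientation: [0.0, 0.889, 0.459, 0.0]
contact_force: [0.1, -0.4, -0.4]
opening: 33.3
grasp_force: 30.0
```

```bash
python3 -m creep '[[[0,0,2,0,1],[0,0,3,0,1],[0,0,3.2,0,1],[0.2,2.5,0,6.5,1],[0.25,4.6,0,6.5,1],[0.25,4.6,0,6.5,1],[0.25,4.6,0,6.5,1],[0.25,4.6,0,6.5,1],[0.25,4.6,0,6.85,1],[0.25,4.6,0,0,1],[0.25,4.6,0,0,1],[0.25,4.6,0,0,1],[0.25,3.9,0,0,1],[0.25,2,0,0,1],[0,0,0,0,1],[0,0,-2.2,0,1],[0,0,-2,0,1],[0,0,0,0,1],[0,0,0,0,1],[0,0,0,0,1]]]'
python3 -c "
from h import *
for i in range(3): print(telemetry.read_state()['position'])"
```

```text
clock: 53.95
position: [614.3, 133.4, 62.6]
orientation: [0.0, 0.683, 0.731, 0.0]
contact_force: [-0.4, -0.2, -1.3]
opening: 33.7
grasp_force: 30.0
[614.29410051 133.36188406  62.60065544]
[614.29410051 133.36188406  62.60065544]
[614.29410051 133.36188406  62.60065544]
```

```bash
python3 -m creep '[[[-0.05,0,-0.2,0,1],[0,0,-0.2,0,1],[0,0,-0.2,0,1],[0,0,-0.1,0,1],[0,0,0,0,1],[0,0,0,0,1]]]'; python3 -m creep '[[[0,0,-0.2,0,1],[0,0,-0.2,0,1],[0,0,-0.2,0,1],[0,0,0,0,1],[0,0,0,0,1]]]'
```

```text
clock: 54.55
position: [613.1, 133.8, 54.6]
orientation: [-0.0, 0.682, 0.731, -0.0]
contact_force: [0.1, -0.2, -1.1]
opening: 34.2
grasp_force: 30.0
clock: 55.05
position: [613.0, 133.8, 48.5]
orientation: [-0.0, 0.682, 0.731, -0.0]
contact_force: [0.7, -0.2, -1.3]
opening: 33.9
grasp_force: 30.0
```

```bash
python3 -m creep '[[[0,0,-0.2,0,1],[0,0,-0.2,0,1],[0,0,-0.2,0,1],[0,0,-0.1,0,1],[0,0,-0.1,0,1],[0,0,0,0,1],[0,0,0,0,-1],[0,0,0,0,-1],[0,0,0,0,-1],[0,0,0,0,-1],[0,0,0,0,-1],[0,0,3,0,-1],[0,0,1.5,0,-1],[0,0,0,0,1],[0,0,0,0,1],[0,0,0,0,1],[0,0,0,0,1],[0,0,0,0,1],[0,0,0,0,1]]]'
python3 -m creep '[[[0,0,0,0,1],[0,0,0,0,1],[0,0,0,0,1],[0,0,0,0,1],[0,0,0,0,1],[0,0,0,0,1],[0,0,0,0,1],[0,0,-0.8,0,1],[0,0,-0.6,0,1],[0,0,-0.4,0,1],[0,0,-0.2,0,1],[0,0,-0.2,0,1],[0,0,-0.2,0,1],[0,0,-0.2,0,1],[0,0,-0.2,0,1],[0,0,0,0,1],[0,0,0,0,1]]]'
```

```text
clock: 56.95
position: [612.8, 133.8, 85.1]
orientation: [-0.0, 0.682, 0.731, -0.0]
contact_force: [0.7, -0.3, -0.2]
opening: 43.6
grasp_force: 0.0
clock: 58.65
position: [613.6, 133.9, 60.2]
orientation: [0.0, 0.682, 0.731, 0.001]
contact_force: [-7.1, -1.1, 23.7]
opening: 0.2
grasp_force: 11.8
```

Home at z 60.2 under 24 N. Retreat and check the final scene.

```bash
python3 -m creep '[[[0,0,3,0,1],[0,0,4,0,1],[-1,-2,4,0,1],[-2,-4,4,0,1],[-2,-4,3,0,1],[-2,-4,0,0,1],[-2,-4,0,0,1],[-2,-4,0,0,1],[-2,-4,0,0,1],[-2,-4,0,0,1],[-2,-4,0,0,1],[0,0,0,0,1],[0,0,0,0,1],[0,0,0,0,1]]]'
python3 - <<'E'
from h import *
snap('scene','s9.png');snap('side','d9.png')
a=cv2.imread('pics/s9.png')[90:310,220:500];b=cv2.imread('pics/d9.png')[150:400,180:480]
cv2.imwrite('pics/c9.png',np.hstack([cv2.resize(a,(400,314),interpolation=3),cv2.resize(b,(400,314),interpolation=3)]))
E
```

```text
clock: 60.05
position: [448.3, -196.0, 228.8]
orientation: [0.0, 0.682, 0.731, 0.0]
contact_force: [0.2, 0.2, -0.3]
opening: 0.6
grasp_force: 0.0
```

View pics/c9.png

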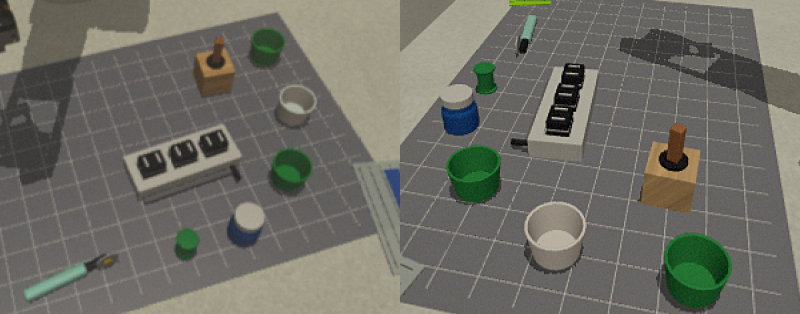

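The final views show all three packs level in the bays and the brush seated in its stand. The pot is upright, and the spool, jar and cutter are untouched.

```bash
python3 -c "
from rig import job_done
print(job_done())"
```

```text
the job is handed in; nothing more can be done
None
```

I handed the job in at about 60 s: each bay got a fresh dip and a dab from left to right, the brush is back in its stand, and all three packs are pressed home with their tops about 24 mm above the dock.

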